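# Charge the mill jar with grinding balls

### The job

Take the scoop out of the tool caddy, scoop up at least three of the four grinding balls from the trough in one scoopful, and tip them gently into the open mill jar from just above its rim. Then stand the scoop upright back in its compartment of the caddy. Do not touch the balls with the gripper or spill any on the table (a ball left over stays in the trough), and do not shift or tip the jar or the things standing around.

Things in the scene. Friction and masses are not known exactly. Their poses are not given: they have to be found in the camera images.
- scoop: scoop: aluminium pan 76 long x 84 wide (flat floor 2 thick, back wall 45 high, sides 2 thick, 24 high in front and 45 in the rear 40, front open) with an upright wooden handle 16 x 16 behind its back wall, 200 high in all, 180 g; starts upright in the caddy. Origin: underside, centre of the 92 x 84 footprint of pan and handle; the pan opens to -x, handle at +x, z up along the handle
- scoop_grip (a point): point on the handle's axis, 165 above the pan's underside, 38 from the origin towards +x of the scoop
- scoop_lip (a point): middle of the open front edge of the pan's underside (46 from the origin towards -x of the scoop)
- caddy: terracotta tool caddy, fixed, outside 170 (x) x 110 (y), walls 85 high and 5 thick; origin: centre of its underside. Its larger compartment, towards -x, inside 108 x 100, holds the scoop; the narrow one towards +x holds three fixed upright brushes at x = 62, y = -34, -8 and 30 in the caddy's frame, up to 146 high
- caddy_in (a point): centre of the inner floor of the scoop's compartment (6 above the table)
- trough: grey plastic trough, fixed, outside 264 (x) x 104 (y), walls 56 high and 5 thick, inside 94 wide; origin: centre of its underside. Flat inner floor 6 above the table; its -x end is a smooth 40 degree ramp rising outwards from the floor to the rim, its +x end an upright wall
- trough_foot (a point): middle of the line where the flat floor meets the ramp (71 from the trough's centre towards -x, 6 high)
- trough_back (a point): middle of the foot of the upright end wall's inner face (127 from the trough's centre towards +x, 6 high)
- jar: white porcelain mill jar, open, loose, upright, 90 high, outer radius 64, mouth radius 56, floor 8 thick, 0.9 kg; origin: centre of its underside
- jar_rim (a point): centre of the jar's mouth, at rim height (90)
- jar_in (a point): centre of the jar's inner floor
- ball0_center (a point): centre of a white ceramic grinding ball, 34 in diameter, 70 g, free to roll, one of four alike; starts in the ramp half of the trough
- ball1_center (a point): centre of a white ceramic grinding ball, 34 in diameter, 70 g, free to roll, one of four alike; starts in the ramp half of the trough
- ball2_center (a point): centre of a white ceramic grinding ball, 34 in diameter, 70 g, free to roll, one of four alike; starts in the ramp half of the trough
- ball3_center (a point): centre of a white ceramic grinding ball, 34 in diameter, 70 g, free to roll, one of four alike; starts in the ramp half of the trough
- glaze_bottle: closed glaze bottle, radius 30, height 150; loose, a bystander to be left alone; origin: centre of its underside
- glaze_jar: closed squat glaze jar, radius 34, height 105; loose, a bystander to be left alone; origin: centre of its underside
- mug: fired mug with one handle, radius 36 (58 to the handle's outside), height 80; loose, a bystander to be left alone; origin: centre of its underside
- wood_block: wooden facing block 70 x 60, height 35; loose, a bystander to be left alone; origin: centre of its underside
- jar_lid: porcelain lid of the mill jar, radius 60, height 35 with its knob; loose, a bystander to be left alone; origin: centre of its underside
- pinch_bowl: terracotta pinch bowl, radius 55, height 45; loose, a bystander to be left alone; origin: centre of its underside
- plaster_mould: plaster press mould, a slab 150 (along its x) x 90 and 40 high; loose, a bystander to be left alone; origin: centre of its underside

How it is judged (in metres and radians):
On the way, in this order (a step that is already met when the one before it is completed fails the run):
1. the scoop is lifted out of the caddy, above its walls (height (world z) of scoop above 0.088 m), for 0.1 s.
2. at least three balls ride in the scoop, clear above the trough (((((x of ball0_center in the frame of scoop between -0.048 and 0.03 m and y of ball0_center in the frame of scoop between -0.042 and 0.042 m and z of ball0_center in the frame of scoop between 0.01 and 0.07 m) and height (world z) of ball0_center above 0.085 m) and ((x of ball1_center in the frame of scoop between -0.048 and 0.03 m and y of ball1_center in the frame of scoop between -0.042 and 0.042 m and z of ball1_center in the frame of scoop between 0.01 and 0.07 m) and height (world z) of ball1_center above 0.085 m) and ((x of ball2_center in the frame of scoop between -0.048 and 0.03 m and y of ball2_center in the frame of scoop between -0.042 and 0.042 m and z of ball2_center in the frame of scoop between 0.01 and 0.07 m) and height (world z) of ball2_center above 0.085 m)) or (((x of ball0_center in the frame of scoop between -0.048 and 0.03 m and y of ball0_center in the frame of scoop between -0.042 and 0.042 m and z of ball0_center in the frame of scoop between 0.01 and 0.07 m) and height (world z) of ball0_center above 0.085 m) and ((x of ball1_center in the frame of scoop between -0.048 and 0.03 m and y of ball1_center in the frame of scoop between -0.042 and 0.042 m and z of ball1_center in the frame of scoop between 0.01 and 0.07 m) and height (world z) of ball1_center above 0.085 m) and ((x of ball3_center in the frame of scoop between -0.048 and 0.03 m and y of ball3_center in the frame of scoop between -0.042 and 0.042 m and z of ball3_center in the frame of scoop between 0.01 and 0.07 m) and height (world z) of ball3_center above 0.085 m)) or (((x of ball0_center in the frame of scoop between -0.048 and 0.03 m and y of ball0_center in the frame of scoop between -0.042 and 0.042 m and z of ball0_center in the frame of scoop between 0.01 and 0.07 m) and height (world z) of ball0_center above 0.085 m) and ((x of ball2_center in the frame of scoop between -0.048 and 0.03 m and y of ball2_center in the frame of scoop between -0.042 and 0.042 m and z of ball2_center in the frame of scoop between 0.01 and 0.07 m) and height (world z) of ball2_center above 0.085 m) and ((x of ball3_center in the frame of scoop between -0.048 and 0.03 m and y of ball3_center in the frame of scoop between -0.042 and 0.042 m and z of ball3_center in the frame of scoop between 0.01 and 0.07 m) and height (world z) of ball3_center above 0.085 m)) or (((x of ball1_center in the frame of scoop between -0.048 and 0.03 m and y of ball1_center in the frame of scoop between -0.042 and 0.042 m and z of ball1_center in the frame of scoop between 0.01 and 0.07 m) and height (world z) of ball1_center above 0.085 m) and ((x of ball2_center in the frame of scoop between -0.048 and 0.03 m and y of ball2_center in the frame of scoop between -0.042 and 0.042 m and z of ball2_center in the frame of scoop between 0.01 and 0.07 m) and height (world z) of ball2_center above 0.085 m) and ((x of ball3_center in the frame of scoop between -0.048 and 0.03 m and y of ball3_center in the frame of scoop between -0.042 and 0.042 m and z of ball3_center in the frame of scoop between 0.01 and 0.07 m) and height (world z) of ball3_center above 0.085 m)))), for 0.2 s.
3. at least three balls lie in the jar while the scoop is still out of the caddy ((((horizontal distance between ball0_center and jar_in below 0.058 m and z of ball0_center in the frame of jar between 0 and 0.08 m) and (horizontal distance between ball1_center and jar_in below 0.058 m and z of ball1_center in the frame of jar between 0 and 0.08 m) and (horizontal distance between ball2_center and jar_in below 0.058 m and z of ball2_center in the frame of jar between 0 and 0.08 m)) or ((horizontal distance between ball0_center and jar_in below 0.058 m and z of ball0_center in the frame of jar between 0 and 0.08 m) and (horizontal distance between ball1_center and jar_in below 0.058 m and z of ball1_center in the frame of jar between 0 and 0.08 m) and (horizontal distance between ball3_center and jar_in below 0.058 m and z of ball3_center in the frame of jar between 0 and 0.08 m)) or ((horizontal distance between ball0_center and jar_in below 0.058 m and z of ball0_center in the frame of jar between 0 and 0.08 m) and (horizontal distance between ball2_center and jar_in below 0.058 m and z of ball2_center in the frame of jar between 0 and 0.08 m) and (horizontal distance between ball3_center and jar_in below 0.058 m and z of ball3_center in the frame of jar between 0 and 0.08 m)) or ((horizontal distance between ball1_center and jar_in below 0.058 m and z of ball1_center in the frame of jar between 0 and 0.08 m) and (horizontal distance between ball2_center and jar_in below 0.058 m and z of ball2_center in the frame of jar between 0 and 0.08 m) and (horizontal distance between ball3_center and jar_in below 0.058 m and z of ball3_center in the frame of jar between 0 and 0.08 m))) and height (world z) of scoop above 0.05 m), for 0.2 s.
At the end, for the whole second after the job is handed in: At least 3 balls in the jar, any other in jar or trough, all at rest; scoop released upright (0.12 rad) on its caddy compartment's floor, centred within 20 mm; jar upright (0.1 rad), within 30 mm of its start; bystanders within 40 mm of theirs ((((horizontal distance between ball0_center and jar_in below 0.058 m and z of ball0_center in the frame of jar between 0 and 0.08 m) and (horizontal distance between ball1_center and jar_in below 0.058 m and z of ball1_center in the frame of jar between 0 and 0.08 m) and (horizontal distance between ball2_center and jar_in below 0.058 m and z of ball2_center in the frame of jar between 0 and 0.08 m)) or ((horizontal distance between ball0_center and jar_in below 0.058 m and z of ball0_center in the frame of jar between 0 and 0.08 m) and (horizontal distance between ball1_center and jar_in below 0.058 m and z of ball1_center in the frame of jar between 0 and 0.08 m) and (horizontal distance between ball3_center and jar_in below 0.058 m and z of ball3_center in the frame of jar between 0 and 0.08 m)) or ((horizontal distance between ball0_center and jar_in below 0.058 m and z of ball0_center in the frame of jar between 0 and 0.08 m) and (horizontal distance between ball2_center and jar_in below 0.058 m and z of ball2_center in the frame of jar between 0 and 0.08 m) and (horizontal distance between ball3_center and jar_in below 0.058 m and z of ball3_center in the frame of jar between 0 and 0.08 m)) or ((horizontal distance between ball1_center and jar_in below 0.058 m and z of ball1_center in the frame of jar between 0 and 0.08 m) and (horizontal distance between ball2_center and jar_in below 0.058 m and z of ball2_center in the frame of jar between 0 and 0.08 m) and (horizontal distance between ball3_center and jar_in below 0.058 m and z of ball3_center in the frame of jar between 0 and 0.08 m))) and ((horizontal distance between ball0_center and jar_in below 0.058 m and z of ball0_center in the frame of jar between 0 and 0.08 m) or (x of ball0_center in the frame of trough between -0.13 and 0.13 m and y of ball0_center in the frame of trough between -0.048 and 0.048 m and z of ball0_center in the frame of trough between 0.01 and 0.056 m)) and ((horizontal distance between ball1_center and jar_in below 0.058 m and z of ball1_center in the frame of jar between 0 and 0.08 m) or (x of ball1_center in the frame of trough between -0.13 and 0.13 m and y of ball1_center in the frame of trough between -0.048 and 0.048 m and z of ball1_center in the frame of trough between 0.01 and 0.056 m)) and ((horizontal distance between ball2_center and jar_in below 0.058 m and z of ball2_center in the frame of jar between 0 and 0.08 m) or (x of ball2_center in the frame of trough between -0.13 and 0.13 m and y of ball2_center in the frame of trough between -0.048 and 0.048 m and z of ball2_center in the frame of trough between 0.01 and 0.056 m)) and ((horizontal distance between ball3_center and jar_in below 0.058 m and z of ball3_center in the frame of jar between 0 and 0.08 m) or (x of ball3_center in the frame of trough between -0.13 and 0.13 m and y of ball3_center in the frame of trough between -0.048 and 0.048 m and z of ball3_center in the frame of trough between 0.01 and 0.056 m)) and linear speed of each of ball0, ball1, ball2, ball3 below 0.05 m/s and horizontal distance between scoop and caddy_in below 0.02 m and height (world z) of scoop below 0.015 m and angle between scoop's own z axis and vertical below 0.12 rad and linear speed of scoop below 0.03 m/s and distance of jar from where it was at the start of the episode below 0.03 m and angle between jar's own z axis and vertical below 0.1 rad and not (distance of any of glaze_bottle, glaze_jar, mug, wood_block, jar_lid, pinch_bowl, plaster_mould from where it was at the start of the episode above 0.04 m)); the robot touches nothing.
It fails at once if the fingers touch a ball (contact force between the fingers and ball0 above 0.5 N or contact force between the fingers and ball1 above 0.5 N or contact force between the fingers and ball2 above 0.5 N or contact force between the fingers and ball3 above 0.5 N).
It fails at once if a ball is spilled on the table (height (world z) of any of ball0_center, ball1_center, ball2_center, ball3_center below 0.0195 m).
It fails at once if a ball is thrown or dropped from high (it moves faster than 2 m/s, a fall of about 200 mm) (linear speed of any of ball0, ball1, ball2, ball3 above 2 m/s).
It fails at once if the jar is tipped by more than 0.35 rad (angle between jar's own z axis and vertical above 0.35 rad).
It fails at once if a bystander is moved by more than 40 mm (distance of any of glaze_bottle, glaze_jar, mug, wood_block, jar_lid, pinch_bowl, plaster_mould from where it was at the start of the episode above 0.04 m).
It also fails if it takes over 67 s, if anything falls off the work surface, if the arm or the gripper's body presses on something with over 40 N, if the wrist force passes 120 N, or if a joint passes its speed limit or range.

### The arm

A 6-joint arm with a two-finger parallel gripper is mounted at the origin on the work surface. World frame = base frame: x ahead of the robot, y to its left, z up, the work surface at z = 0. Lengths are in m, angles in degrees, forces in N, time in s.
With the tool pointing down it reaches from about 0.425 to 0.925 m from the base axis. Payload 12.5 kg.
Tool frame: the origin (TCP) lies at the centre of the arm's flange, where the gripper is bolted on; the fingertips stand 173 mm ahead of it and the grasp point (between the pads) lies 155 mm ahead of it; z points along the fingers, y is the line along which they close (so a half turn about z gives the same grasp; the last joint's range is limited). The gripper opens to 85 mm and grips with 20 to 120 N. Pads are 22 mm wide; open, the fingers measure 114 mm over their backs; the gripper's body (76 mm by 85 mm) begins 54 mm behind the grasp point. The pads swing forward as they close: fully open they stand 13 mm farther back than shut.
Start: joints at [-78.816, 28.126, 89.318, -0, 62.55, -6.05], TCP at [0.185, -0.597, 0.405] pointing down, gripper open.
Joint ranges: [-177.58, 177.58], [-47.91, 125.51], [2.72, 160], [-65.01, 245.01], [3.68, 167.84], [-153.87, 153.87]. Speed limits (degrees/s): [127.2, 127.2, 159.86, 180, 180, 180].

### API

Orientations are given as a 3x3 rotation matrix whose columns are the frame's x, y, z axes.
In Python, from rig import sense, capture, calibration, ticket gives the robot as it stands.
- The arm moves only by the tool move_arm, never from a script. Its argument "series" is a list that holds one entry, the list of rows, each a list of 7 numbers: the shift along the tool's x, y, z in units of 0.5 m (1.0 is 0.5 m), then the turn, a rotation vector about the tool's x, y, z in units of 120 degrees (1.0 is 120 degrees), then the opening, from -1 (shut) to 1 (fully open). A call has 1 to 5 rows; each row is the pose to reach, as a shift and turn from the pose commanded when the call began, along the tool's axes at that moment; what a row does not reach only later rows make up. A row lasts 1/8 s, in which the tool goes at most 62.5 mm and 10.7 degrees, less where a joint would pass 70% of its speed; a pose out of reach is approached as far as the arm can. A call with a number of a shift or a turn outside -1 to 1 is refused whole. A call with a gripper value outside its range is refused whole. The fingers move at their own pace and stop on an object; "grip_force" is the grip in N (left out, the last holds). Time passes only in rows, so rows that repeat a pose let the fingers close. It gives the time, the measured TCP pose, the force, the opening and the grip force at its end, in the units of the state.
- sense(): the state, without advancing time (a new reading comes with each control period).
- capture(name): name is "scene" or "side" or "wrist"; returns the picture (400x640x3 uint8, blue, green, red); there is no depth.
- calibration(name): a dict with "mtx" (3x3 intrinsics, pixels), "position" and "rotation" of the camera in the world. Camera axes: x right, y down, z forward; pixel columns grow to the right and rows downward; lengths in m; the calibration is good to about 2 mm. A picture is of the moment at which its call begins: read the wrist's pose just before it. calibration takes no time and is no camera call; for the wrist camera it gives the pose at the moment of the call.
- ticket.sign_off(): hands the job in; it is judged then, once.
The state is a dict: "time": time; "q": joint angles; "dq": joint speeds; "tau": joint torques, N m; "eef_pos": TCP position; "eef_rot": TCP orientation; "contact_force": force on the tool from outside, world axes, zero at the start; "moment": the same for the moment, N m; "gripper_width": finger opening in m; "grip_force": force on a finger pad.
Only numpy, scipy, OpenCV 4.12 (cv2) and the standard library are available. Lean on these libraries where they do the work, as an engineer would, in place of code of your own. Each camera call takes 0.05 s, during which the arm holds its last target. There are 200 camera calls.

## Working session

There is one attempt and no reset: what is moved stays moved. The work goes in short steps, Python scripts to look and compute and a tool call to move; the robot and the scene stay as the last step left them, time stands still between calls to the robot, and variables do not carry over. Pictures are saved under pics/ and viewed, at most 10 in all, crops included, and the job is handed in when it is done.

Besides the shell and the picture viewer there is one more tool, called in YAML: its name, and indented under it one key for each argument. move_arm: Moves the arm, as the interface text tells. Shifts and turns lie within -1 to 1; 1 stands for 0.5 m of shift or 120 degrees of turn. Its arguments: {"type":"object","properties":{"series":{"type":"array","items":{"type":"array","items":{"type":"array","items":{"type":"number","minimum":-1,"maximum":1}}}},"grip_force":{"type":"number"}},"required":["series"]}

```bash
ls; mkdir -p pics; python3 - <<'E'
from rig import sense,capture,calibration
import cv2,numpy as np
np.set_printoptions(precision=4,suppress=True)
s=sense();print(s['time'],s['eef_pos'],s['eef_rot'],s['gripper_width'])
for n in('scene','side','wrist'):
    c=calibration(n);print(n,c['mtx'],c['position'],c['rotation'])
    cv2.imwrite(f'pics/{n}0.png',capture(n))
E
```

```text
pics
0.0 [ 0.1852 -0.5969  0.4042] [[ 0.9551  0.2963 -0.0002]
 [ 0.2963 -0.9551  0.0011]
 [ 0.0001 -0.0011 -1.    ]] 0.08557031504250912
scene [[514.2713   0.     314.9507]
 [  0.     514.2713 208.7669]
 [  0.       0.       1.    ]] [ 1.6119 -0.8418  1.0803] [[ 0.6265  0.4381 -0.6447]
 [ 0.7793 -0.369   0.5065]
 [-0.016  -0.8197 -0.5726]]
side [[486.6209   0.     321.5808]
 [  0.     486.6209 200.7367]
 [  0.       0.       1.    ]] [-0.2528  0.8648  0.8546] [[-0.7401 -0.3531  0.5723]
 [-0.6725  0.3836 -0.633 ]
 [ 0.004  -0.8533 -0.5214]]
wrist [[314.062    0.     320.6906]
 [  0.     314.062  201.0119]
 [  0.       0.       1.    ]] [ 0.2597 -0.5736  0.3732] [[ 0.2973 -0.9098 -0.2895]
 [-0.9548 -0.2834 -0.0896]
 [-0.0005  0.3031 -0.953 ]]
```

View pics/scene0.png

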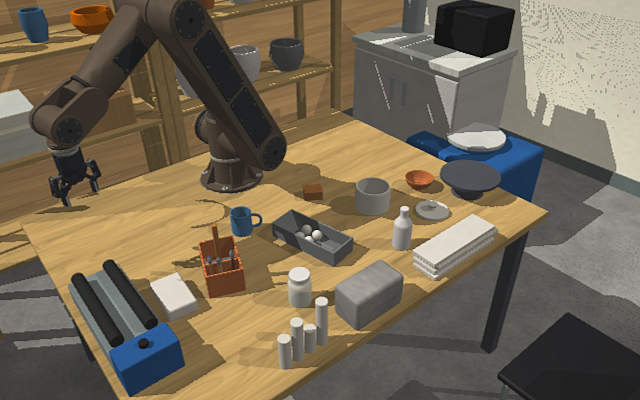

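View pics/side0.png

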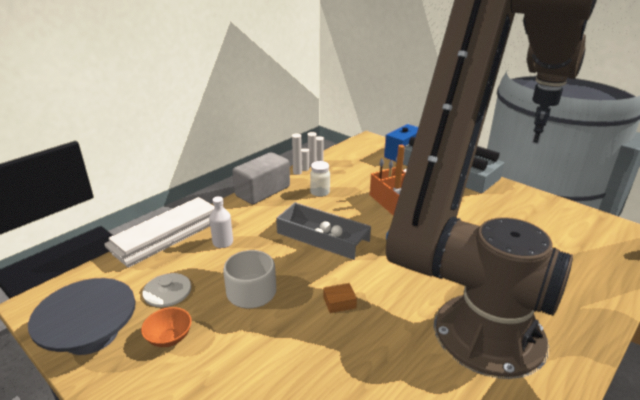

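The scene view shows the caddy at about (222,262), the trough at (312,237), the jar at (373,195) and the mug at (241,220). The side view shows the trough at (323,230) and the jar at (250,278). The scoop's handle stands at about (215,240) in the scene view. I'll zoom in for the corners.

```bash
python3 - <<'E'
import cv2
a=cv2.imread('pics/scene0.png')[175:310,190:390]
cv2.imwrite('pics/crop1.png',cv2.resize(a,None,fx=4,fy=4,interpolation=cv2.INTER_CUBIC))
E
```

```text
(no output)
```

View pics/crop1.png

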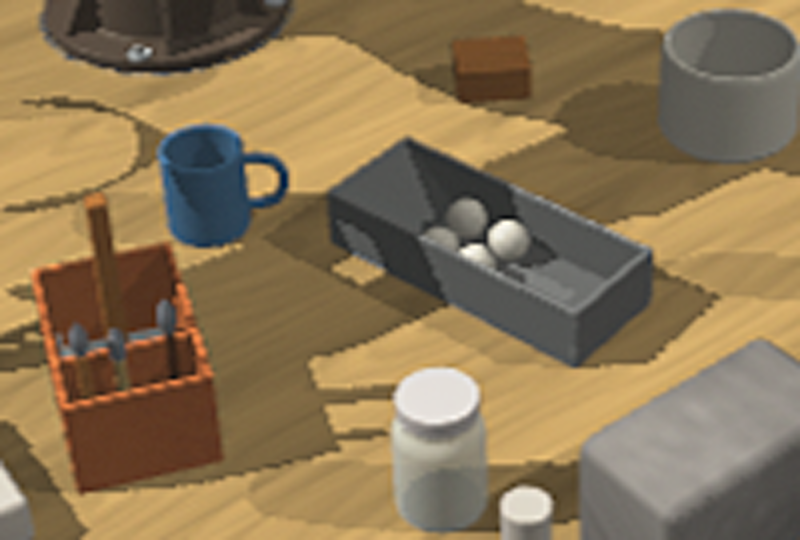

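The crop shows the trough's rim corners at (330,193), (407,138), (651,252) and (574,330), with the ramp at the left end and four balls beside the ramp foot. The caddy's rim corners are (35,270), (172,245), (215,375) and (62,405), with the brush end nearest the camera. The handle top is at (96,198) and the jar mouth at (730,47).

```bash
cat > h.py <<'E'
import numpy as np,cv2
from rig import sense,capture,calibration
np.set_printoptions(precision=4,suppress=True)
def ray(c,px):
    d=np.array(c['rotation'])@np.linalg.inv(c['mtx'])@np.array([*px,1.]);return np.array(c['position']),d
def plane(c,px,z):
    p,d=ray(c,px);return p+d*(z-p[2])/d[2]
def proj(c,X):
    q=np.array(c['rotation']).T@(np.array(X)-c['position']);q=np.array(c['mtx'])@q;return q[:2]/q[2]
E
python3 - <<'E'
from h import *
c=calibration('scene')
def P(u,v,z):return plane(c,(190+(u-1.5)/4,175+(v-1.5)/4),z)[:2]
def rect(n,pts,z):
    q=np.array([P(*p,z) for p in pts]);print(n,*q,'c',q.mean(0),'sides',[np.linalg.norm(q[i]-q[(i+1)%4]) for i in range(4)])
    e=q[3]-q[0]+q[2]-q[1];f=q[1]-q[0]+q[2]-q[3];print(np.degrees(np.arctan2(e[1],e[0])),np.degrees(np.arctan2(f[1],f[0])))
rect('trough',[(330,195),(407,138),(651,252),(574,332)],.056)
rect('caddy',[(35,270),(172,245),(215,375),(62,405)],.085)
print('handle',P(96,198,.206),'jar',P(730,47,.09))
for n,p in dict(b0=(467,217),b1=(508,240),b2=(478,260),b3=(440,245)).items(): print(n,P(*p,.023))
print('mug',P(205,145,.08),'glazejar',P(438,392,.105),'block',P(490,55,.035))
print('bottle',plane(c,(404,210),.15)) 
E
```

```text
trough [ 0.4328 -0.099 ] [0.4075 0.0002] [0.6624 0.0548] [ 0.6979 -0.0567] c [ 0.5502 -0.0252] sides [np.float64(0.10237003794306533), np.float64(0.26071252754408436), np.float64(0.11707902601463603), np.float64(0.268487755524928)]
10.566336377774249 106.10392372063613
caddy [ 0.3988 -0.3524] [ 0.4403 -0.2538] [ 0.5931 -0.3104] [ 0.5501 -0.4121] c [ 0.4956 -0.3321] sides [np.float64(0.10698402958696822), np.float64(0.16295114905023184), np.float64(0.11040992235356362), np.float64(0.16266413217748976)]
-20.923563217491935 67.14322765063935
handle [ 0.5004 -0.3384] jar [0.5197 0.2782]
b0 [ 0.4958 -0.0037]
b1 [0.543 0.003]
b2 [ 0.548  -0.0329]
b3 [ 0.5118 -0.0448]
mug [ 0.3335 -0.1569] glazejar [ 0.7297 -0.2098] block [0.3237 0.1587]
bottle [0.7496 0.1904 0.15  ]
```

```bash
cat >> h.py <<'E'
from scipy.spatial.transform import Rotation as Ro
def Rt(yaw_y,tilt=0):
    """tool rot: tool y at yaw (=scoop +x), z down, x left of it; tilt>0 = lip up (handle top leans to +x of scoop)"""
    a=np.radians(yaw_y);y=np.array([np.cos(a),np.sin(a),0]);z=np.array([0,0,-1.]);x=np.cross(y,z)
    return Ro.from_rotvec(np.radians(tilt)*np.cross([0,0,1.],y)).as_matrix()@np.column_stack([x,y,z])
def step(p,R,s=None,p0=None,R0=None):
    s=s or sense();p0=s['eef_pos'] if p0 is None else p0;R0=np.array(s['eef_rot']) if R0 is None else R0
    sh=R0.T@(np.array(p)-p0)/.5;t=Ro.from_matrix(R0.T@R).as_rotvec(degrees=True)/120
    print('row',np.round(np.r_[sh,t],4))
    return p,R
E
python3 - <<'E'
from h import *
R=Rt(-22);print(R)
step([.42,-.25,.50],R)
E
```

```text
[[ 0.3746  0.9272  0.    ]
 [ 0.9272 -0.3746  0.    ]
 [ 0.      0.     -1.    ]]
row [ 0.6541 -0.5237 -0.1909 -0.0003 -0.0002 -0.423 ]
```

move_arm:
  series:
    - [[0.1, -0.08, -0.03, 0, 0, -0.08, 1], [0.2, -0.16, -0.06, 0, 0, -0.16, 1], [0.29, -0.23, -0.09, 0, 0, -0.24, 1], [0.38, -0.3, -0.11, 0, 0, -0.32, 1], [0.47, -0.37, -0.14, 0, 0, -0.4, 1]]

```text
time: 0.78
eef_pos: [0.3556, -0.3488, 0.4749]
eef_rot: [[0.414, 0.91, -0.0], [0.91, -0.414, 0.0], [0.0, -0.0, -1.0]]
contact_force: [0.8, -0.5, 0.1]
gripper_width: 0.0852
grip_force: 0.0
```

```bash
python3 - <<'E'
from h import *
print(sense()['eef_pos']);step([.42,-.25,.50],Rt(-22))
E
```

```text
[ 0.3556 -0.3488  0.4749]
row [ 0.2332  0.0355 -0.0501 -0.0002 -0.0001 -0.0204]
```

move_arm:
  series:
    - [[0.11, 0.018, -0.025, 0, 0, -0.01, 1], [0.2, 0.03, -0.04, 0, 0, -0.02, 1], [0.233, 0.0355, -0.05, 0, 0, -0.02, 1], [0.233, 0.0355, -0.05, 0, 0, -0.02, 1]]

```text
time: 1.27
eef_pos: [0.42, -0.252, 0.4998]
eef_rot: [[0.379, 0.925, 0.0], [0.925, -0.379, -0.0], [-0.0, 0.0, -1.0]]
contact_force: [-0.3, -0.4, 0.0]
gripper_width: 0.0851
grip_force: 0.0
```

```bash
python3 - <<'E'
from h import *
c=calibration('wrist');cv2.imwrite('pics/w1.png',capture('wrist'))
import json;json.dump({k:np.array(v).tolist() for k,v in c.items()},open('w1.json','w'));print(c)
E
```

```text
{'mtx': array([[314.062 ,   0.    , 320.6906],
       [  0.    , 314.062 , 201.0119],
       [  0.    ,   0.    ,   1.    ]]), 'position': array([ 0.4497, -0.1798,  0.4688]), 'rotation': array([[ 0.9257, -0.3608, -0.114 ],
       [-0.3784, -0.8817, -0.282 ],
       [ 0.0013,  0.3042, -0.9526]])}
```

View pics/w1.png

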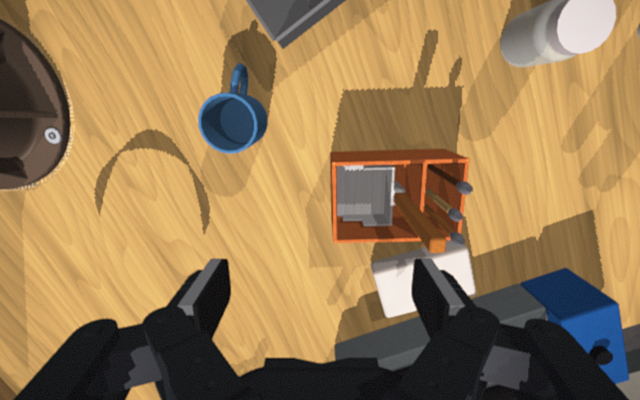

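The wrist view shows the caddy rim's corners at about (331,153), (468,153) and (334,242), with the scoop pan at (367,196). The handle top is at about (438,244), and the trough is cut off at the top edge.

```bash
python3 - <<'E'
from h import *
c=calibration('wrist')
q=[plane(c,p,.085) for p in [(331,153),(468,153),(334,242)]]
print('caddy',*q,np.linalg.norm(q[1]-q[0]),np.linalg.norm(q[2]-q[0]),[np.degrees(np.arctan2(*(q[1]-q[0])[1::-1]))],[np.degrees(np.arctan2(*(q[2]-q[0])[1::-1]))+90])
cen=(q[1]+q[2])/2;d=(q[1]-q[0]);d/=np.linalg.norm(d);print('centre',cen,'in',cen-.026*d)
im=cv2.imread('pics/w1.png')
def dump(im,box,name):
    a=im[box[1]:box[3],box[0]:box[2]];return a
h=cv2.cvtColor(im,cv2.COLOR_BGR2HSV)
m=cv2.inRange(h,(8,120,140),(20,255,255))[225:262,420:460]
n,l,st,ce=cv2.connectedComponentsWithStats(m)
for i in range(1,n):
    if st[i,4]>15:print(st[i]+[420,225,0,0,0],ce[i]+[420,225])
print(h[236:254,424:452:3,2]);print(h[236:254,424:452:3,0])
sc=calibration('scene')
for px in[(438,244)]:
    w=plane(c,px,.206);print('handle top',w,'in scene at',proj(sc,w))
print('pan',plane(c,(337,222),.05),plane(c,(395,168),.05),plane(c,(393,225),.05))
E
```

```text
caddy [ 0.4382 -0.2417  0.085 ] [ 0.5932 -0.3052  0.085 ] [ 0.3978 -0.3539  0.085 ] 0.1674755596403815 0.11924806545193933 [np.float64(-22.298338206008758)] [np.float64(-19.791820974476522)]
centre [ 0.4955 -0.3295  0.085 ] in [ 0.4714 -0.3197  0.085 ]
[457 225   3   8  19] [458.2632 228.7368]
[429 236  22  17 245] [438.1918 244.7755]
[[ 97  94  97 107 100 104  99 123 148  65]
 [ 92  91  93 113 112 114 109 146 209  80]
 [ 93  96 100 129 132 131 134 160 242  99]
 [ 95  96 116 149 160 156 155 158 234 103]
 [ 99  95 140 177 184 184 186 169 190 108]
 [100  91 159 196 202 206 203 180 134 114]
 [104  94 163 206 207 213 214 183 120 123]
 [108  95 168 210 206 210 213 182 123 125]
 [119  95 172 212 209 206 213 178 127 127]
 [130  95 173 215 213 208 213 175 125 129]
 [136  99 177 213 215 210 209 167 126 127]
 [130 104 181 214 218 215 210 162 126 127]
 [123 112 183 213 213 217 210 156 126 127]
 [122 122 187 214 199 217 213 152 130 129]
 [124 123 188 217 197 217 216 148 130 138]
 [119 124 190 216 207 212 213 144 137 154]
 [109 125 173 195 192 188 192 144 156 174]
 [100 128 140 155 156 155 164 15
[... 237 characters left out ...]
 13  14  14  13  14  14  12  11]
 [ 14  14  14  13  13  13  13  13  11  13]
 [ 13  13  14  14  14  14  14  13  13  14]
 [ 14  14  14  14  14  14  14  13   7   9]
 [ 15  14  14  13  14  14  13  12  10  12]
 [ 16  13  14  13  14  14  13  12  15  14]
 [ 15  12  14  14  14  14  14  12  12  14]
 [ 11  12  14  14  14  13  14  12   9   9]
 [ 10  12  13  14  13  13  14  12  14  12]
 [ 12  12  14  14  13  14  14  11  11  14]
 [  9   6  13  13  14  13  14  11   8  12]
 [ 16  13  12  12  13  13  13  11  10  11]
 [  9   8  11  11  11  12  12  15  11  11]]
handle top [ 0.5016 -0.3373  0.206 ] in scene at [214.1949 224.1583]
pan [ 0.4086 -0.3422  0.05  ] [ 0.5098 -0.299   0.05  ] [ 0.4812 -0.377   0.05  ]
```

```bash
python3 - <<'E'
from h import *
R=Rt(-21)
step([.5005,-.3387,.42],R);step([.5005,-.3387,.328],R)
E
```

```text
row [-0.0976  0.2151  0.159  -0.0001  0.0001 -0.0113]
row [-0.0975  0.2151  0.343  -0.0001  0.0001 -0.0113]
```

move_arm:
  series:
    - [[-0.05, 0.108, 0.08, 0, 0, -0.006, 0.3], [-0.0975, 0.215, 0.159, 0, 0, -0.0113, 0.3], [-0.0975, 0.215, 0.16, 0, 0, -0.0113, 0.3], [-0.0975, 0.215, 0.25, 0, 0, -0.0113, 0.3], [-0.0975, 0.215, 0.343, 0, 0, -0.0113, 0.3]]

```text
time: 1.95
eef_pos: [0.4996, -0.3393, 0.3274]
eef_rot: [[0.36, 0.933, 0.001], [0.933, -0.36, -0.001], [-0.0, 0.001, -1.0]]
contact_force: [0.6, -0.2, -0.8]
gripper_width: 0.0556
grip_force: 0.0
```

```bash
python3 - <<'E'
from h import *
s=sense();print(s['eef_pos'],s['gripper_width'],s['contact_force']);step([.5005,-.3387,.328],Rt(-21))
cv2.imwrite('pics/w2.png',capture('wrist'))
c=calibration('wrist');R=Rt(-21)
for d in (-.008,.008):print(proj(c,np.array([.5005,-.3387,.206])+R[:,1]*d+R[:,0]*.008))
E
```

```text
[ 0.4996 -0.3393  0.3274] 0.05562163041240916 [ 0.6112 -0.1562 -0.8358]
row [ 0.0017  0.0012 -0.0012  0.0004  0.0002 -0.0009]
[303.0853 327.2839]
[352.4893 327.4637]
```

View pics/w2.png

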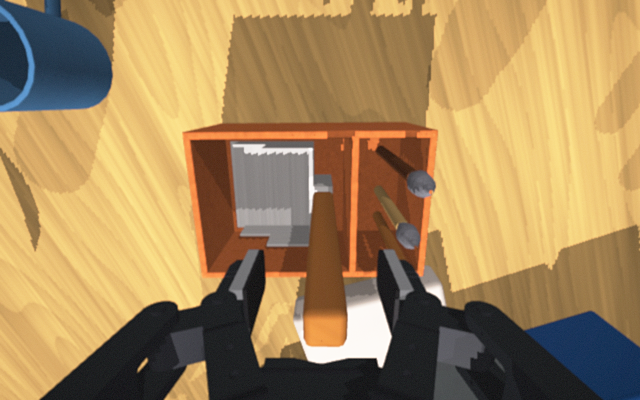

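The handle (325,330) sits between the fingers and squarely aligned with them, so I'll close.

move_arm:
  series:
    - [[0, 0, 0, 0, 0, 0, -0.6], [0, 0, 0, 0, 0, 0, -1], [0, 0, 0, 0, 0, 0, -1], [0, 0, 0, 0, 0, 0, -1], [0, 0, 0, 0, 0, 0, -1]]
  grip_force: 100

```text
time: 2.62
eef_pos: [0.5009, -0.3386, 0.3306]
eef_rot: [[0.358, 0.934, 0.003], [0.934, -0.358, -0.003], [-0.002, 0.004, -1.0]]
contact_force: [1.3, -0.6, 8.1]
gripper_width: 0.0142
grip_force: 97.9
```

move_arm:
  series:
    - [[0, 0, -0.03, 0, 0, 0, -1], [0, 0, -0.1, 0, 0, 0, -1], [0, 0, -0.19, 0, 0, 0, -1], [0, 0, -0.28, 0, 0, 0, -1], [0, 0, -0.34, 0, 0, 0, -1]]

```text
time: 3.25
eef_pos: [0.5001, -0.3377, 0.5019]
eef_rot: [[0.358, 0.934, 0.002], [0.934, -0.358, -0.002], [-0.001, 0.003, -1.0]]
contact_force: [-0.2, 0.4, -1.8]
gripper_width: 0.0148
grip_force: 97.7
```

```bash
python3 - <<'E'
from h import *
s=sense();print(s['eef_pos'],s['gripper_width'],s['grip_force'],s['contact_force'])
# trough view: TCP so that camera looks at trough
step([.62,-.20,.52],Rt(13.5))
E
```

```text
[ 0.5001 -0.3377  0.5019] 0.014764629773890226 97.7099883556366 [-0.1813  0.4482 -1.7838]
row [ 0.343   0.1253 -0.0362  0.0012  0.0009 -0.2875]
```

```bash
python3 - <<'E'
from h import *
step([.57,-.13,.54],Rt(13.5))
E
```

```text
row [ 0.4378 -0.0181 -0.0768  0.0012  0.0009 -0.2875]
```

move_arm:
  series:
    - [[0.09, -0.004, -0.03, 0, 0, -0.06, -1], [0.2, -0.008, -0.06, 0, 0, -0.13, -1], [0.3, -0.012, -0.077, 0, 0, -0.2, -1], [0.4, -0.016, -0.077, 0, 0, -0.26, -1], [0.438, -0.018, -0.077, 0.001, 0.001, -0.2875, -1]]

```text
time: 3.88
eef_pos: [0.5707, -0.128, 0.5381]
eef_rot: [[-0.238, 0.971, -0.001], [0.971, 0.238, 0.002], [0.002, -0.0, -1.0]]
contact_force: [-0.5, 0.5, -2.4]
gripper_width: 0.0147
grip_force: 97.7
```

```bash
python3 - <<'E'
from h import *
s=sense();print(s['eef_pos'],np.array(s['eef_rot']))
c=calibration('wrist');print(c);a=capture('wrist');cv2.imwrite('pics/w3f.png',a)
c=calibration('wrist');import json;json.dump({k:np.array(v).tolist() for k,v in c.items()},open('w3.json','w'))
cv2.imwrite('pics/w3.png',cv2.resize(a[0:300,120:520],None,fx=2,fy=2,interpolation=cv2.INTER_CUBIC))
E
```

```text
[ 0.5707 -0.128   0.5381] [[-0.2382  0.9712 -0.0008]
 [ 0.9712  0.2382  0.0021]
 [ 0.0022 -0.0003 -1.    ]]
{'mtx': array([[314.062 ,   0.    , 320.6906],
       [  0.    , 314.062 , 201.0119],
       [  0.    ,   0.    ,   1.    ]]), 'position': array([ 0.5523, -0.0522,  0.5072]), 'rotation': array([[ 0.971 ,  0.2278,  0.0727],
       [ 0.2392, -0.9256, -0.2934],
       [ 0.0005,  0.3022, -0.9532]])}
```

View pics/w3.png

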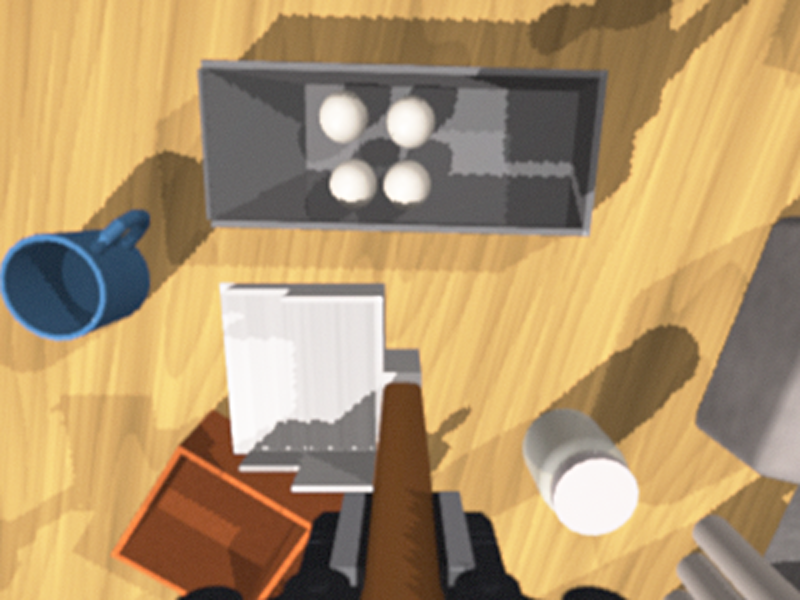

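The crop shows the trough's rim corners at (201,61), (607,71), (587,235) and (210,226). The balls are at (343,117), (410,122), (353,182) and (407,182), just past the ramp foot at x≈305. The scoop pan hangs straight.

```bash
python3 - <<'E'
from h import *
c=calibration('wrist')
P=lambda u,v,z:plane(c,(120+(u-.5)/2,(v-.5)/2),z)[:2]
q=np.array([P(*p,.056) for p in [(201,61),(607,71),(587,235),(210,226)]])
print(q,[np.linalg.norm(q[i]-q[(i+1)%4]) for i in range(4)],'centre',q.mean(0))
for a,b in((0,1),(3,2)):print(np.degrees(np.arctan2(*(q[b]-q[a])[::-1])))
for a,b in((3,0),(2,1)):print(np.degrees(np.arctan2(*(q[b]-q[a])[::-1]))-90)
th=np.radians(13);T=np.array([[np.cos(th),np.sin(th)],[-np.sin(th),np.cos(th)]])
for p in[(343,117),(410,122),(353,182),(407,182)]:
    w=P(*p,.023);print(w,T@(w-q.mean(0)))
print('foot',P(305,86,.006),T@(P(305,86,.006)-q.mean(0)))
# pan rim corners rear (z above underside .045) & front in tool frame
s=sense();zs=s['eef_pos'][2]-.3246;print('scoop z',zs)
R=np.array(s['eef_rot'])[:2,:2]
for n,p,h in[('backL',(384,297),.045),('frontL floor',(222,285),.024)]:
    w=P(*p,zs+h);print(n,R.T@(w-s['eef_pos'][:2]))
E
```

```text
[[ 0.4063  0.0023]
 [ 0.6614  0.0598]
 [ 0.6824 -0.0405]
 [ 0.4274 -0.0977]] [np.float64(0.26152296405717973), np.float64(0.10245457597967357), np.float64(0.26134131679548384), np.float64(0.10217764912881785)] centre [ 0.5443 -0.019 ]
12.696337050057211
12.636189205825195
11.925198716497462
11.825609427464514
[ 0.4981 -0.0047] [-0.0418  0.0243]
[0.5449 0.0035] [0.0056 0.0219]
[ 0.5145 -0.0454] [-0.035  -0.0189]
[ 0.5526 -0.0359] [ 0.0042 -0.0183]
foot [0.4652 0.0103] [-0.0705  0.0464]
scoop z 0.21320069325447932
backL [ 0.043  -0.0067]
frontL floor [ 0.0451 -0.0761]
```

```bash
python3 - <<'E'
from h import *
step([.6566,.0059,.46],Rt(12.5))
E
```

```text
row [ 0.2172  0.2303  0.1561 -0.0002 -0.0014  0.0116]
```

move_arm:
  series:
    - [[0.07, 0.07, 0.03, 0, 0, 0.004, -1], [0.14, 0.15, 0.06, 0, -0.001, 0.008, -1], [0.2, 0.215, 0.1, 0, -0.001, 0.0116, -1], [0.217, 0.23, 0.15, 0, -0.0014, 0.0116, -1], [0.217, 0.23, 0.156, 0, -0.0014, 0.0116, -1]]

```text
time: 4.55
eef_pos: [0.6572, 0.0018, 0.4574]
eef_rot: [[-0.21, 0.978, -0.005], [0.978, 0.21, -0.001], [0.0, -0.005, -1.0]]
contact_force: [-0.6, 0.2, -1.0]
gripper_width: 0.0147
grip_force: 98.1
```

```bash
python3 - <<'E'
from h import *
s=sense();print(s['eef_pos'],s['contact_force'])
a=capture('scene');b=capture('side');
p=s['eef_pos'];R=np.array(s['eef_rot'])
out=[]
for n,im,w in(('scene',a,100),('side',b,100)):
    c=calibration(n);o=p+R@[0,0,.3246];u,v=proj(c,o).astype(int);x0,y0=u-65,v-90
    cr=cv2.resize(im[y0:y0+130,x0:x0+130],None,fx=3,fy=3,interpolation=cv2.INTER_CUBIC)
    print(n)
    for nm,X in(('lipL',[.042,-.084,.3246]),('lipR',[-.042,-.084,.3246]),('sideTopfrontL',[.042,-.084,.3006]),('sTfR',[-.042,-.084,.3006]),('handlebot',[0,.008,.3246]),('top',[0,0,.1246])):
        q=(proj(c,p+R@X)-[x0,y0])*3+1;print(nm,q+[0 if n=='scene' else 400,0])
    out.append(cv2.copyMakeBorder(cr,0,0,0,10,cv2.BORDER_CONSTANT))
cv2.imwrite('pics/c2.png',np.hstack(out)[:,:800])
E
```

```text
[0.6572 0.0018 0.4574] [-0.6484  0.2004 -1.0144]
scene
lipL [159.1511 226.1766]
lipR [109.2436 262.7081]
sideTopfrontL [159.1381 207.7215]
sTfR [108.7967 243.9556]
handlebot [204.4543 276.461 ]
top [201.1454 105.5565]
side
lipL [647.7824 314.2765]
lipR [692.6262 275.7742]
sideTopfrontL [647.367  292.3548]
sTfR [692.621  254.4707]
handlebot [591.0275 270.7579]
top [590.3802  83.5677]
```

View pics/c2.png

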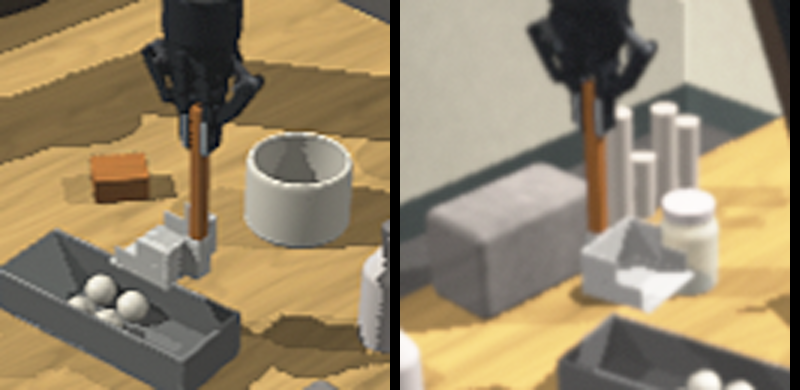

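The scoop hangs upright as predicted: its lip in the side view is at about (693,275), and its sides taper at the front. The trough lies ahead. I'll re-check the pose and lower it.

```bash
python3 - <<'E'
from h import *
s=sense();print(s['eef_pos'],s['eef_rot'][0]);step([.6566,.0059,.39],Rt(12.5))
E
```

```text
[0.6569 0.0009 0.4594] [-0.2086  0.978  -0.0014]
row [ 0.01    0.0016  0.1388 -0.0007  0.0003 -0.0039]
```

move_arm:
  series:
    - [[0.01, 0.0016, 0.04, -0.0007, 0, -0.004, -1], [0.01, 0.0016, 0.1, -0.0007, 0, -0.004, -1], [0.01, 0.0016, 0.138, -0.0007, 0, -0.004, -1], [0.01, 0.0016, 0.138, -0.0007, 0, -0.004, -1], [0.01, 0.0016, 0.138, -0.0007, 0, -0.004, -1]]

```text
time: 5.28
eef_pos: [0.6568, 0.0062, 0.3917]
eef_rot: [[-0.217, 0.976, 0.003], [0.976, 0.217, -0.001], [-0.001, 0.002, -1.0]]
contact_force: [0.2, 0.1, -1.1]
gripper_width: 0.0149
grip_force: 98.1
```

```bash
python3 - <<'E'
from h import *
s=sense();print(s['eef_pos'],s['eef_rot'],s['contact_force']);step([.6566,.0059,.334],Rt(12.5))
th=np.radians(12.5);d=s['eef_pos'][:2]-[.5443,-.019];print(d@[np.cos(th),np.sin(th)],d@[-np.sin(th),np.cos(th)])
E
```

```text
[0.6568 0.0062 0.3917] [[-0.2169  0.9762  0.0026]
 [ 0.9762  0.2169 -0.0007]
 [-0.0013  0.0024 -1.    ]] [ 0.1714  0.1112 -1.0691]
row [-0.0004 -0.0009  0.1154  0.0011  0.0006  0.0002]
0.11531827409074985 0.00025499027412372494
```

move_arm:
  series:
    - [[0, 0, 0.04, 0.001, 0, 0, -1], [0, 0, 0.08, 0.001, 0, 0, -1], [0, 0, 0.105, 0.001, 0, 0, -1], [0, 0, 0.114, 0.001, 0, 0, -1], [0, 0, 0.114, 0.001, 0, 0, -1]]

```text
time: 5.9
eef_pos: [0.6569, 0.0069, 0.3333]
eef_rot: [[-0.218, 0.976, -0.001], [0.976, 0.218, -0.001], [-0.001, -0.001, -1.0]]
contact_force: [0.1, 0.4, -2.4]
gripper_width: 0.0149
grip_force: 98.1
```

```bash
python3 - <<'E'
from h import *
s=sense();print(s['eef_pos'],s['eef_rot'],s['contact_force'],s['moment'])
cv2.imwrite('pics/w4.png',cv2.resize(capture('wrist')[:,100:540],None,fx=1.5,fy=1.5))
E
```

```text
[0.6569 0.0069 0.3333] [[-0.2177  0.976  -0.0012]
 [ 0.976   0.2177 -0.0009]
 [-0.0006 -0.0014 -1.    ]] [ 0.1198  0.3636 -2.4109] [ 0.0207 -0.0447  0.0299]
```

View pics/w4.png

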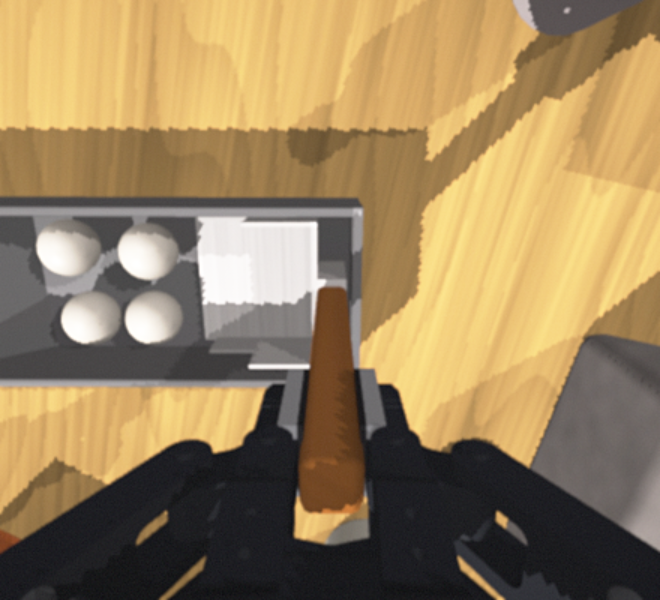

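The pan sits cleanly in the trough's +x end with the four balls ahead of its lip at x≈200. I'll lower it the last 2 mm to find the floor.

move_arm:
  series:
    - [[0, 0, 0.002, 0, 0, 0, -1], [0, 0, 0.004, 0, 0, 0, -1], [0, 0, 0.004, 0, 0, 0, -1]]

```text
time: 6.32
eef_pos: [0.6567, 0.0069, 0.3309]
eef_rot: [[-0.218, 0.976, -0.002], [0.976, 0.218, -0.001], [-0.0, -0.002, -1.0]]
contact_force: [-0.4, -0.0, -1.0]
gripper_width: 0.0147
grip_force: 98.1
```

```bash
python3 - <<'E'
from h import *
s=sense();print(s['eef_pos'],s['eef_rot'][2],s['contact_force'],s['moment'])
th=np.radians(12.5);e=np.array([np.cos(th),np.sin(th)]);n=np.array([-e[1],e[0]]);d=s['eef_pos'][:2]-[.5443,-.019];print(d@e,d@n)
R=Rt(12.5)
for x in(.06,.028,.013):
    g=np.array([.5443,-.019])+e*x; step([*g,.331],R)
E
```

```text
[0.6567 0.0069 0.3309] [-0.0005 -0.002  -1.    ] [-0.4013 -0.0351 -0.9502] [ 0.0051 -0.0749 -0.0521]
0.11539116795238906 0.0009746656980322412
row [-0.0018 -0.1108 -0.     -0.0009  0.0002  0.0007]
row [-0.0017 -0.1748  0.0001 -0.0009  0.0002  0.0007]
row [-0.0017 -0.2048  0.0001 -0.0009  0.0002  0.0007]
```

move_arm:
  series:
    - [[-0.0017, -0.02, 0, -0.001, 0, 0, -1], [-0.0017, -0.045, 0, -0.001, 0, 0, -1], [-0.0017, -0.07, 0, -0.001, 0, 0, -1], [-0.0017, -0.095, 0, -0.001, 0, 0, -1], [-0.0017, -0.12, 0, -0.001, 0, 0, -1]]

```text
time: 6.95
eef_pos: [0.5974, -0.0072, 0.331]
eef_rot: [[-0.218, 0.976, 0.0], [0.976, 0.218, -0.0], [-0.001, 0.0, -1.0]]
contact_force: [-0.4, 0.1, -4.3]
gripper_width: 0.0145
grip_force: 98.1
```

move_arm:
  series:
    - [[0, -0.02, 0, 0, 0, 0, -1], [0, -0.04, 0, 0, 0, 0, -1], [0, -0.058, 0, 0, 0, 0, -1], [0, -0.074, 0, 0, 0, 0, -1], [0, -0.082, 0, 0, 0, 0, -1]]

```text
time: 7.58
eef_pos: [0.558, -0.016, 0.331]
eef_rot: [[-0.218, 0.976, 0.0], [0.976, 0.218, -0.0], [-0.0, 0.0, -1.0]]
contact_force: [-0.0, 0.1, -3.9]
gripper_width: 0.0147
grip_force: 97.8
```

```bash
cat >> h.py <<'E'
TC=np.array([.5443,-.019]);th=np.radians(12.5);E1=np.array([np.cos(th),np.sin(th)]);N1=np.array([-E1[1],E1[0]])
def tcp_scoop(ref,off,yaw,tilt,zoff=.3249):
    """TCP pose putting scoop-frame point off=(x,z) at world ref"""
    R=Rt(yaw,tilt);ex=R[:,1];ez=-R[:,2]
    return np.array(ref)+ex*(.038-off[0])+ez*(zoff-off[1]),R
E
python3 - <<'E'
from h import *
s=sense();print(s['eef_pos'],s['eef_rot'][2],s['contact_force'],s['moment'])
d=s['eef_pos'][:2]-TC;print(d@E1,d@N1)
cv2.imwrite('pics/w5.png',cv2.resize(capture('wrist')[:,100:540],None,fx=1.5,fy=1.5))
for t in(4,8,12,16,20):
    h=.092*np.sin(np.radians(t));lip=-.069-h/np.tan(np.radians(40))
    rear=lip+.092*np.cos(np.radians(t)); w=TC+E1*rear
    p,R=tcp_scoop([*w,.0065],(.046,0),12.5,t);step(p,R)
E
```

```text
[ 0.558 -0.016  0.331] [-0.0005  0.     -1.    ] [-0.042   0.062  -3.9068] [ 0.069  -0.2975  0.0302]
0.01399492995511699 -3.564378914636756e-05
row [-0.      0.0322 -0.0006  0.033   0.0002  0.0007]
row [-0.0001  0.0609  0.0031  0.0664  0.0002  0.0007]
row [-0.0001  0.0884  0.0098  0.0997  0.0002  0.0007]
row [-0.0002  0.1148  0.0197  0.133   0.0003  0.0007]
row [-0.0002  0.1397  0.0326  0.1664  0.0003  0.0007]
```

View pics/w5.png

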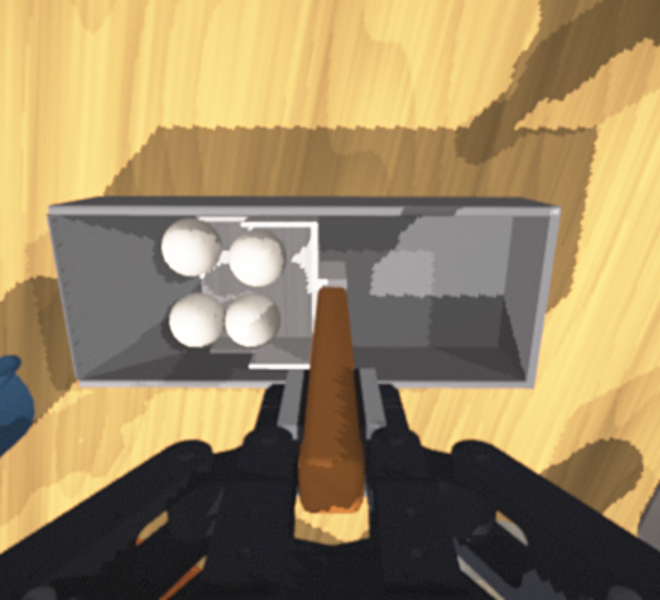

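Two balls are inside the pan and the front two straddle the lip (centres at 190–196, lip at ≈205). Next I tilt back while the lip follows the ramp.

```bash
python3 - <<'E'
from h import *
p0=R0=None
for k,t in enumerate((2.5,5,8,11,14,17,20,23,25,25)):
    h=.092*np.sin(np.radians(t));lip=-.0703-h/np.tan(np.radians(40))
    rear=lip+.092*np.cos(np.radians(t)); w=TC+E1*rear
    p,R=tcp_scoop([*w,.0068],(.046,0),12.5,t);step(p,R,p0=p0,R0=R0)
    if k==4:p0,R0=p,R
E
```

```text
row [-0.      0.0186 -0.0017  0.0205  0.0002  0.0007]
row [-0.      0.0369 -0.0006  0.0414  0.0002  0.0007]
row [-0.0001  0.0583  0.0025  0.0664  0.0002  0.0007]
row [-0.0001  0.0791  0.0072  0.0914  0.0002  0.0007]
row [-0.0001  0.0992  0.0138  0.1164  0.0003  0.0007]
row [-0.      0.0208  0.0034  0.025   0.      0.    ]
row [0.     0.0412 0.0086 0.05   0.     0.    ]
row [-0.      0.0613  0.0156  0.075   0.      0.    ]
row [-0.      0.0744  0.0213  0.0917  0.      0.    ]
row [-0.      0.0744  0.0213  0.0917  0.      0.    ]
```

move_arm:
  series:
    - [[0, 0.0186, -0.0017, 0.0205, 0, 0.0007, -1], [0, 0.0369, -0.0006, 0.0414, 0, 0.0007, -1], [0, 0.0583, 0.0025, 0.0664, 0, 0.0007, -1], [0, 0.0791, 0.0072, 0.0914, 0, 0.0007, -1], [0, 0.0992, 0.0138, 0.1164, 0, 0.0007, -1]]

```text
time: 8.25
eef_pos: [0.6072, -0.005, 0.3237]
eef_rot: [[-0.216, 0.947, -0.237], [0.976, 0.21, -0.053], [-0.001, -0.243, -0.97]]
contact_force: [0.4, -0.3, -5.1]
gripper_width: 0.0149
grip_force: 98.0
```

move_arm:
  series:
    - [[0, 0.0208, 0.0034, 0.025, 0, 0, -1], [0, 0.0412, 0.0086, 0.05, 0, 0, -1], [0, 0.0613, 0.0156, 0.075, 0, 0, -1], [0, 0.0744, 0.0213, 0.0917, 0, 0, -1], [0, 0.0744, 0.0213, 0.0917, 0, 0, -1]]

```text
time: 8.88
eef_pos: [0.6397, 0.0022, 0.3041]
eef_rot: [[-0.217, 0.885, -0.412], [0.976, 0.196, -0.092], [-0.0, -0.422, -0.906]]
contact_force: [-0.5, -0.1, -4.7]
gripper_width: 0.0142
grip_force: 98.1
```

```bash
python3 - <<'E'
from h import *
s=sense();print(s['eef_pos'],s['eef_rot'][2],s['contact_force'],s['moment'])
cv2.imwrite('pics/w6.png',cv2.resize(capture('wrist')[:,100:540],None,fx=1.5,fy=1.5))
R=Rt(12.5,25);step(s['eef_pos']+[0,0,.06],R);step(s['eef_pos']+[0,0,.15],R)
E
```

```text
[0.6397 0.0022 0.3041] [-0.0004 -0.4224 -0.9064] [-0.5179 -0.1109 -4.6982] [ 0.2327 -0.894  -0.0214]
row [-0.     -0.0499 -0.1083  0.0005  0.0002 -0.0001]
row [-0.0001 -0.1258 -0.2715  0.0005  0.0002 -0.0001]
```

View pics/w6.png

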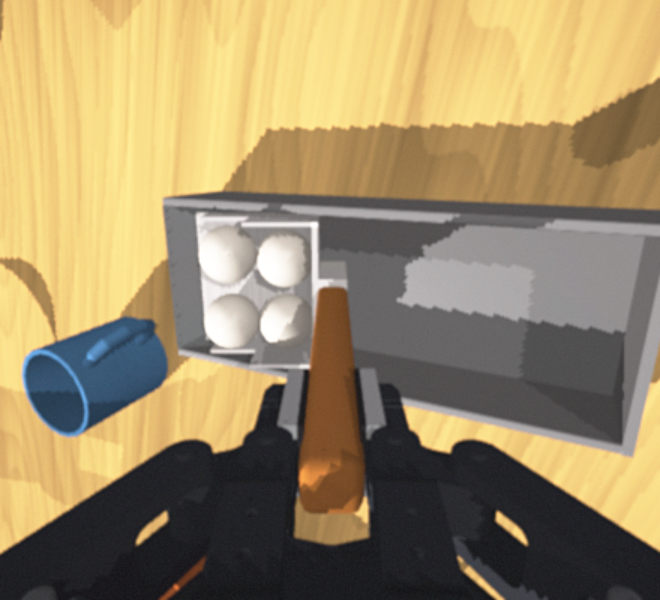

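All four balls are seated in the pan. Lifting straight up.

move_arm:
  series:
    - [[0, -0.008, -0.018, 0, 0, 0, -1], [0, -0.025, -0.054, 0, 0, 0, -1], [0, -0.05, -0.108, 0, 0, 0, -1], [0, -0.075, -0.162, 0, 0, 0, -1], [0, -0.1, -0.217, 0, 0, 0, -1]]

```text
time: 9.55
eef_pos: [0.6395, 0.0022, 0.4264]
eef_rot: [[-0.216, 0.886, -0.411], [0.976, 0.196, -0.092], [-0.001, -0.421, -0.907]]
contact_force: [-0.3, 0.4, -5.3]
gripper_width: 0.0148
grip_force: 98.0
```

move_arm:
  series:
    - [[0, -0.025, -0.054, 0, 0, 0, -1], [0, -0.045, -0.098, 0, 0, 0, -1], [0, -0.055, -0.118, 0, 0, 0, -1], [0, -0.059, -0.127, 0, 0, 0, -1], [0, -0.059, -0.127, 0, 0, 0, -1]]

```text
time: 10.18
eef_pos: [0.6399, 0.0023, 0.4938]
eef_rot: [[-0.216, 0.885, -0.412], [0.976, 0.196, -0.092], [-0.0, -0.423, -0.906]]
contact_force: [-0.0, -0.2, -5.1]
gripper_width: 0.0145
grip_force: 98.2
```

```bash
python3 - <<'E'
from h import *
s=sense();print(s['eef_pos'],s['eef_rot'],s['contact_force'],s['q'])
# jar: rim circle from scene+side masks is coarse; rim ellipse via rays
for n in('scene','side'):
    im=cv2.imread(f'pics/{n}0.png');c=calibration(n)
    u,v=proj(c,[.5197,.2782,.09]);print(n,u,v)
    x0,y0=int(u)-40,int(v)-40;a=im[y0:y0+100,x0:x0+80]
    hsv=cv2.cvtColor(a,cv2.COLOR_BGR2HSV);m=cv2.inRange(hsv,(0,0,40),(180,60,255))
    cs,_=cv2.findContours(m,cv2.RETR_EXTERNAL,cv2.CHAIN_APPROX_NONE);k=max(cs,key=cv2.contourArea)
    P=k[:,0]+[x0,y0];print(cv2.boundingRect(k),P.min(0),P.max(0))
    t=P[P[:,1]<P[:,1].min()+18]
    W=np.array([plane(c,p,.09)[:2] for p in t])
    # algebraic circle fit on upper contour
    A=np.c_[2*W,np.ones(len(W))];sol=np.linalg.lstsq(A,(W**2).sum(1),rcond=None)[0];print('circle',sol[:2],np.sqrt(sol[2]+sol[:2]@sol[:2]))
E
```

```text
[0.6399 0.0023 0.4938] [[-0.2164  0.8849 -0.4124]
 [ 0.9763  0.1959 -0.0918]
 [-0.0004 -0.4225 -0.9064]] [-0.0208 -0.2387 -5.1345] [ -4.7756  28.8075  75.4403  -7.3322  99.6632 -16.9649]
scene 372.12321222118095 186.37062819329256
(23, 31, 36, 39) [355 177] [390 215]
circle [0.524  0.2746] 0.06537813158864147
side 249.1780752898192 262.833938753773
(15, 29, 52, 57) [224 251] [275 307]
circle [0.511  0.2862] 0.060759681273284384
```

```bash
python3 - <<'E'
from h import *
J=np.array([.518,.280]);ps=28;a=np.radians(ps);d=np.array([np.cos(a),np.sin(a)]);n=np.array([-d[1],d[0]])
w=J+d*.03-n*.13
p,R=tcp_scoop([*w,.20],(-.046,0),ps,25);print(p,np.hypot(*p[:2]));step(p,R)
E
```

```text
[0.794  0.2795 0.459 ] 0.8417354508167848
row [ 0.4746  0.4107 -0.1148  0.     -0.0544 -0.1172]
```

```bash
python3 - <<'E'
from h import *
J=np.array([.518,.280]);ps=28;a=np.radians(ps);d=np.array([np.cos(a),np.sin(a)]);n=np.array([-d[1],d[0]])
w=J+d*.03-n*.13
p,R=tcp_scoop([*w,.19],(-.046,0),ps,18);print(p,np.hypot(*p[:2]));step(p,R)
s=sense();p0=s['eef_pos'];R0=np.array(s['eef_rot'])
rv=Ro.from_matrix(R0.T@R).as_rotvec()
for f in(.04,.14,.27,.4,.5,.62,.75,.88,.97,1):
    q=p0+(p-p0)*f;Q=R0@Ro.from_rotvec(rv*f).as_matrix()
    if f<=.5:step(q,Q)
    else:step(q,Q,p0=pm,R0=Rm)
    if f==.5:pm,Rm=q,Q
E
```

```text
[0.7647 0.2639 0.473 ] 0.8089737767778146
row [ 0.4568  0.3409 -0.1133 -0.0579 -0.0472 -0.1204]
row [ 0.0183  0.0136 -0.0045 -0.0023 -0.0019 -0.0048]
row [ 0.064   0.0477 -0.0159 -0.0081 -0.0066 -0.0169]
row [ 0.1233  0.092  -0.0306 -0.0156 -0.0127 -0.0325]
row [ 0.1827  0.1364 -0.0453 -0.0232 -0.0189 -0.0481]
row [ 0.2284  0.1704 -0.0566 -0.029  -0.0236 -0.0602]
row [ 0.0485  0.0483 -0.0134 -0.007  -0.0057 -0.0144]
row [ 0.1011  0.1005 -0.028  -0.0145 -0.0118 -0.0301]
row [ 0.1537  0.1528 -0.0426 -0.022  -0.0179 -0.0457]
row [ 0.19    0.189  -0.0527 -0.0272 -0.0222 -0.0566]
row [ 0.2022  0.2011 -0.056  -0.029  -0.0236 -0.0602]
```

move_arm:
  series:
    - [[0.018, 0.0136, -0.0045, -0.0023, -0.002, -0.005, -1], [0.064, 0.048, -0.016, -0.008, -0.0066, -0.017, -1], [0.123, 0.092, -0.031, -0.0156, -0.0127, -0.0325, -1], [0.183, 0.136, -0.045, -0.023, -0.019, -0.048, -1], [0.228, 0.17, -0.0566, -0.029, -0.0236, -0.06, -1]]

```text
time: 10.8
eef_pos: [0.7029, 0.1352, 0.4825]
eef_rot: [[-0.348, 0.872, -0.345], [0.937, 0.325, -0.124], [0.004, -0.367, -0.93]]
contact_force: [1.0, -0.9, -4.9]
gripper_width: 0.015
grip_force: 98.0
```

move_arm:
  series:
    - [[0.0485, 0.0483, -0.0134, -0.007, -0.0057, -0.0144, -1], [0.101, 0.1, -0.028, -0.0145, -0.0118, -0.03, -1], [0.154, 0.153, -0.0426, -0.022, -0.018, -0.0457, -1], [0.19, 0.189, -0.0527, -0.0272, -0.0222, -0.0566, -1], [0.202, 0.201, -0.056, -0.029, -0.0236, -0.06, -1]]

```text
time: 11.42
eef_pos: [0.765, 0.2659, 0.4713]
eef_rot: [[-0.471, 0.838, -0.274], [0.882, 0.448, -0.146], [0.0, -0.311, -0.951]]
contact_force: [-0.6, -0.5, -5.2]
gripper_width: 0.0149
grip_force: 98.2
```

```bash
python3 - <<'E'
from h import *
s=sense();print(s['eef_pos'],s['eef_rot'],s['contact_force'],s['q'])
cv2.imwrite('pics/w7.png',capture('wrist'));print(s['time']);c=calibration('wrist')
import json;json.dump({k:np.array(v).tolist() for k,v in c.items()},open('w7.json','w'))
E
```

```text
[0.765  0.2659 0.4713] [[-0.471   0.8385 -0.274 ]
 [ 0.8821  0.4477 -0.1462]
 [ 0.0002 -0.3106 -0.9505]] [-0.588  -0.4598 -5.1679] [ 14.9078  46.0978  45.5059  -4.22   106.0038 -13.7276]
11.425
```

View pics/w7.png

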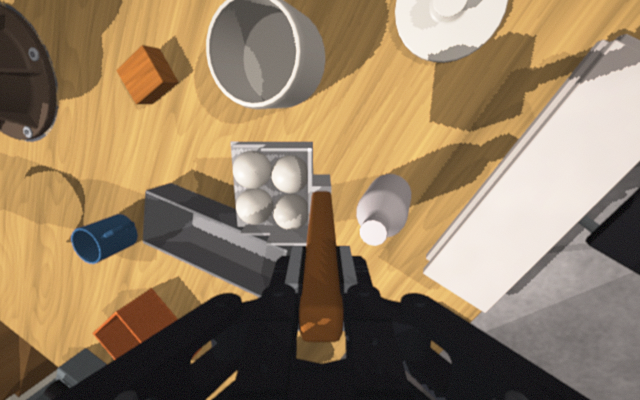

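All four balls ride in the pan at (270,190). The jar's mouth is at about (252,52), outer edges 207–298, with the rim bottom at 107.

```bash
python3 - <<'E'
from h import *
import json;c=json.load(open('w7.json'));c={k:np.array(v) for k,v in c.items()}
W=np.array([plane(c,p,.09)[:2] for p in[(206.5,50),(250,107.5),(219,86),(286,90),(212,70),(212,25)]])
A=np.c_[2*W,np.ones(len(W))];sol=np.linalg.lstsq(A,(W**2).sum(1),rcond=None)[0];print(sol[:2],np.sqrt(sol[2]+sol[:2]@sol[:2]))
from scipy.optimize import least_squares
f=least_squares(lambda x:np.hypot(*(W-x).T)-.064,[.518,.28]);print(f.x,f.fun)
for z in(.15,):print('bottle',plane(c,(373,232),z))
s=sense();print(s['eef_pos'],s['eef_rot'])
E
```

```text
[0.5203 0.2817] 0.05873865500843342
[0.5218 0.2885] [ 0.0004  0.0016  0.001  -0.0049 -0.001  -0.0041]
bottle [0.744  0.2008 0.15  ]
[0.7651 0.2658 0.4715] [[-0.4709  0.8387 -0.2736]
 [ 0.8822  0.4477 -0.146 ]
 [ 0.0001 -0.3102 -0.9507]]
```

```bash
cat >> h.py <<'E'
J=np.array([.520,.281]);pa=np.radians(28);D=np.array([np.cos(pa),np.sin(pa)])
def pour(t,z,off=.028):return tcp_scoop([*(J+D*off),z],(-.046,0),28,t)
E
python3 - <<'E'
from h import *
p,R=pour(18,.15);s=sense();p0=s['eef_pos'];print(p)
for f in(.1,.35,.65,.9,1):step(p0+(p-p0)*f,R)
print()
for t,z in((14,.14),(10,.128),(6,.118),(3,.112),(1,.108)):step(*pour(t,z),p0=p,R0=R)
p,R=pour(1,.108);print(p)
for t,z in((-1,.106),(-3,.105),(-5,.104),(-7,.103),(-9,.102)):step(*pour(t,z),p0=p,R0=R)
p,R=pour(-9,.102)
for t,z in((-12,.102),(-15,.102),(-18,.102),(-21,.102),(-25,.102)):step(*pour(t,z),p0=p,R0=R)
p,R=pour(-25,.102);print(p)
for t,z in((-28,.102),(-31,.102),(-35,.102),(-38,.102),(-38,.102)):step(*pour(t,z),p0=p,R0=R)
E
```

```text
[0.7039 0.3788 0.433 ]
row [ 0.0257  0.0022  0.0074 -0.0006  0.0002  0.0008]
row [ 0.0899  0.0078  0.0258 -0.0006  0.0002  0.0008]
row [ 0.167   0.0146  0.0478 -0.0006  0.0002  0.0008]
row [ 0.2313  0.0202  0.0662 -0.0006  0.0002  0.0008]
row [ 0.2569  0.0224  0.0736 -0.0006  0.0002  0.0008]

row [-0.     -0.0396  0.0089 -0.0333 -0.      0.    ]
row [ 0.     -0.0785  0.0248 -0.0667 -0.     -0.    ]
row [-0.     -0.119   0.0401 -0.1     0.     -0.    ]
row [ 0.     -0.1504  0.0509 -0.125   0.      0.    ]
row [-0.     -0.1714  0.0592 -0.1417 -0.     -0.    ]
[0.6239 0.3362 0.4314]
row [ 0.     -0.0227 -0.0015 -0.0167 -0.      0.    ]
row [-0.     -0.0456 -0.0041 -0.0333 -0.      0.    ]
row [-0.     -0.0687 -0.006  -0.05   -0.      0.    ]
row [ 0.     -0.0919 -0.0071 -0.0667 -0.     -0.    ]
row [ 0.     -0.1152 -0.0073 -0.0833  0.     -0.    ]
row [-0.     -0.0342 -0.0079 -0.025  -0.     -0.    ]
row [-0.     -0.0688 -0.014  -0.05   -0.     -0.    ]
row [ 0.     -0.1037 -0.0183 -0.075  -0.      0.    ]
row [ 0.     -0.1388 -0.0207 -0.1     0.     -0.    ]
row [ 0.     -0.1856 -0.0211 -0.1333 -0.      0.    ]
[0.4907 0.2654 0.432 ]
row [ 0.     -0.0342 -0.0079 -0.025   0.      0.    ]
row [-0.     -0.0688 -0.014  -0.05    0.      0.    ]
row [ 0.     -0.1154 -0.0193 -0.0833  0.     -0.    ]
row [ 0.     -0.1505 -0.0211 -0.1083  0.      0.    ]
row [ 0.     -0.1505 -0.0211 -0.1083  0.      0.    ]
```

move_arm:
  series:
    - [[0.026, 0.002, 0.007, 0, 0, 0.001, -1], [0.09, 0.008, 0.026, 0, 0, 0.001, -1], [0.167, 0.0146, 0.048, -0.0006, 0, 0.001, -1], [0.231, 0.02, 0.066, -0.0006, 0, 0.001, -1], [0.257, 0.0224, 0.0736, -0.0006, 0, 0.001, -1]]

```text
time: 12.1
eef_pos: [0.7024, 0.378, 0.4348]
eef_rot: [[-0.468, 0.841, -0.272], [0.884, 0.445, -0.145], [-0.001, -0.308, -0.951]]
contact_force: [0.5, -0.5, -4.8]
gripper_width: 0.0149
grip_force: 98.2
```

move_arm:
  series:
    - [[0, -0.04, 0.009, -0.033, 0, 0, -1], [0, -0.0785, 0.025, -0.0667, 0, 0, -1], [0, -0.119, 0.04, -0.1, 0, 0, -1], [0, -0.15, 0.051, -0.125, 0, 0, -1], [0, -0.1714, 0.059, -0.1417, 0, 0, -1]]

```text
time: 12.72
eef_pos: [0.6229, 0.3331, 0.434]
eef_rot: [[-0.466, 0.885, -0.012], [0.885, 0.466, -0.008], [-0.002, -0.014, -1.0]]
contact_force: [-0.1, 0.7, -4.1]
gripper_width: 0.015
grip_force: 98.3
```

```bash
python3 - <<'E'
from h import *
s=sense();print(s['contact_force'],s['q'])
step(*pour(1,.108))
o=s['eef_pos']+np.array(s['eef_rot'])@[0,-.084,.3249];print('lip',o,(o[:2]-J)@D,(o[:2]-J)@[-D[1],D[0]],np.degrees(np.arcsin(s['eef_rot'][2][1])))
E
```

```text
[-0.142   0.6927 -4.1134] [22.8009 33.8653 74.1586 -0.176  72.7882 -4.9172]
row [ 0.0047  0.0047  0.0052  0.0015  0.0008 -0.0019]
lip [0.5447 0.2913 0.1103] 0.02666553988238319 -0.0025227750828118716 -0.8235443814063833
```

move_arm:
  series:
    - [[0.004, -0.02, 0.001, -0.0167, 0, 0, -1], [0.004, -0.043, 0, -0.033, 0, 0, -1], [0.004, -0.066, -0.002, -0.05, 0, 0, -1], [0.004, -0.089, -0.003, -0.0667, 0, 0, -1], [0.004, -0.112, -0.003, -0.083, 0, 0, -1]]

```text
time: 13.35
eef_pos: [0.5727, 0.3089, 0.4362]
eef_rot: [[-0.466, 0.873, 0.141], [0.885, 0.46, 0.072], [-0.002, 0.158, -0.987]]
contact_force: [0.7, 0.7, -4.1]
gripper_width: 0.0146
grip_force: 98.6
```

move_arm:
  series:
    - [[0, -0.034, -0.008, -0.025, 0, 0, -1], [0, -0.069, -0.014, -0.05, 0, 0, -1], [0, -0.104, -0.018, -0.075, 0, 0, -1], [0, -0.139, -0.0207, -0.1, 0, 0, -1], [0, -0.1856, -0.0211, -0.133, 0, 0, -1]]

```text
time: 13.98
eef_pos: [0.49, 0.2654, 0.4322]
eef_rot: [[-0.466, 0.8, 0.377], [0.885, 0.422, 0.197], [-0.002, 0.425, -0.905]]
contact_force: [0.2, -0.0, -1.9]
gripper_width: 0.0149
grip_force: 98.7
```

move_arm:
  series:
    - [[0, -0.034, -0.008, -0.025, 0, 0, -1], [0, -0.069, -0.014, -0.05, 0, 0, -1], [0, -0.069, -0.014, -0.05, 0, 0, -1], [0, -0.069, -0.014, -0.05, 0, 0, -1]]

```text
time: 14.48
eef_pos: [0.461, 0.2503, 0.4239]
eef_rot: [[-0.467, 0.758, 0.456], [0.884, 0.401, 0.239], [-0.001, 0.515, -0.857]]
contact_force: [0.1, -0.4, -1.0]
gripper_width: 0.015
grip_force: 98.7
```

```bash
python3 - <<'E'
from h import *
s=sense();print(s['contact_force'],s['q'])
o=s['eef_pos']+np.array(s['eef_rot'])@[0,-.084,.3249];print('lip',o,(o[:2]-J)@D,np.degrees(np.arcsin(s['eef_rot'][2][1])))
a=capture('scene')
cv2.imwrite('pics/s8.png',cv2.resize(a[60:260,280:480],None,fx=3,fy=3,interpolation=cv2.INTER_CUBIC))
p,R=pour(-31,.2,.05);step(p,R);step(*pour(0,.22,.06))
E
```

```text
[ 0.1303 -0.4313 -0.9861] [ 20.7232  16.0416 108.1567   8.4223  25.2083 -13.7604]
lip [0.5456 0.2944 0.1022] 0.028896851000221106 31.018348941294622
row [-0.0015  0.1371 -0.1464  0.0001  0.0013 -0.0009]
row [-0.0005  0.4855  0.0091  0.2585  0.0011 -0.0012]
```

View pics/s8.png

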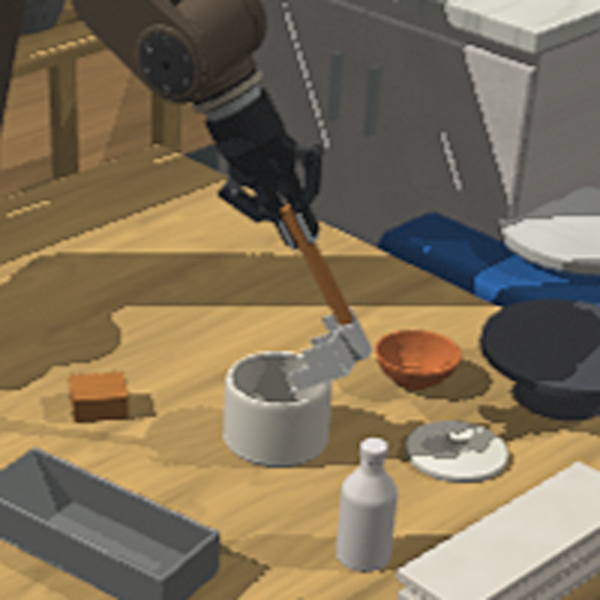

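The wrist force fell back to about the empty scoop's weight. The picture shows the pan empty over the jar at (300,375), with nothing spilled and the jar and its neighbours in place. Withdrawing.

move_arm:
  series:
    - [[0, 0.03, -0.03, 0, 0, 0, -1], [0, 0.085, -0.09, 0, 0, 0, -1], [0, 0.137, -0.146, 0, 0, 0, -1], [0, 0.2, -0.11, 0.07, 0, 0, -1], [0, 0.3, -0.07, 0.14, 0, 0, -1]]

```text
time: 15.15
eef_pos: [0.5588, 0.3025, 0.5317]
eef_rot: [[-0.466, 0.858, 0.215], [0.885, 0.453, 0.111], [-0.002, 0.242, -0.97]]
contact_force: [0.7, -0.5, -2.9]
gripper_width: 0.0147
grip_force: 98.7
```

```bash
python3 - <<'E'
from h import *
s=sense();print(s['contact_force'],s['eef_pos'],s['eef_rot'][2])
# numeric check of jar contents with the scene camera: bright blobs inside the mouth
G=np.array([.502,-.339]);p0=s['eef_pos'];R0=np.array(s['eef_rot'])
m=np.array([.60,.10,.53]);Rm=Rt(10);step(m,Rm)
f=np.array([*G,.53]);step(f,Rt(-21),p0=m,R0=Rm)
E
```

```text
[ 0.7418 -0.5377 -2.9487] [0.5588 0.3025 0.5317] [-0.0021  0.2415 -0.9704]
row [-0.3967 -0.1135 -0.0238  0.1157 -0.0171  0.1477]
row [-0.8306 -0.3455  0.      0.      0.      0.2583]
```

move_arm:
  series:
    - [[-0.08, -0.02, -0.005, 0.03, -0.004, 0.03, -1], [-0.18, -0.05, -0.01, 0.06, -0.008, 0.07, -1], [-0.28, -0.08, -0.017, 0.09, -0.012, 0.11, -1], [-0.37, -0.105, -0.022, 0.115, -0.017, 0.147, -1], [-0.397, -0.1135, -0.024, 0.1157, -0.017, 0.1477, -1]]

```text
time: 15.78
eef_pos: [0.6007, 0.0973, 0.5282]
eef_rot: [[-0.171, 0.985, 0.003], [0.985, 0.171, 0.002], [0.002, 0.003, -1.0]]
contact_force: [0.3, 0.2, -1.5]
gripper_width: 0.0148
grip_force: 99.4
```

move_arm:
  series:
    - [[-0.08, -0.035, 0, 0, 0, 0.03, -1], [-0.18, -0.075, 0, 0, 0, 0.06, -1], [-0.28, -0.117, 0, 0, 0, 0.09, -1], [-0.38, -0.158, 0, 0, 0, 0.12, -1], [-0.48, -0.2, 0, 0, 0, 0.15, -1]]

```text
time: 16.4
eef_pos: [0.5429, -0.1552, 0.5278]
eef_rot: [[0.139, 0.99, 0.004], [0.99, -0.139, 0.003], [0.003, 0.004, -1.0]]
contact_force: [1.6, -0.3, -2.4]
gripper_width: 0.0147
grip_force: 99.3
```

```bash
python3 - <<'E'
from h import *
s=sense();print(s['contact_force'],s['eef_pos'],s['eef_rot'][2])
step([.502,-.339,.52],Rt(-21))
E
```

```text
[ 1.6262 -0.2541 -2.4279] [ 0.5429 -0.1552  0.5278] [ 0.0031  0.004  -1.    ]
row [-0.3754 -0.0301  0.0143  0.0017 -0.0017  0.1085]
```

move_arm:
  series:
    - [[-0.1, -0.008, 0.004, 0, 0, 0.03, -1], [-0.2, -0.016, 0.008, 0, 0, 0.06, -1], [-0.3, -0.024, 0.012, 0.001, -0.001, 0.09, -1], [-0.365, -0.03, 0.014, 0.001, -0.001, 0.1085, -1], [-0.365, -0.03, 0.014, 0.001, -0.001, 0.1085, -1]]

```text
time: 17.02
eef_pos: [0.503, -0.3344, 0.5194]
eef_rot: [[0.36, 0.933, 0.001], [0.933, -0.36, 0.001], [0.001, 0.0, -1.0]]
contact_force: [-0.7, 0.7, -1.9]
gripper_width: 0.015
grip_force: 99.4
```

move_arm:
  series:
    - [[0, 0, 0, 0, 0, 0, -1], [0, 0, 0, 0, 0, 0, -1]]

```text
time: 17.27
eef_pos: [0.5035, -0.3317, 0.5201]
eef_rot: [[0.356, 0.934, 0.001], [0.934, -0.356, 0.001], [0.002, 0.001, -1.0]]
contact_force: [0.0, 0.2, -1.9]
gripper_width: 0.0148
grip_force: 99.4
```

```bash
python3 - <<'E'
from h import *
s=sense();print(s['contact_force'],s['eef_pos'],s['eef_rot'])
step([.502,-.339,.44],Rt(-21))
# held scoop pan vs caddy: handle axis must not have slipped in the pads
im=capture('wrist');cv2.imwrite('pics/w9.png',im)
E
```

```text
[ 0.0223  0.2127 -1.8589] [ 0.5035 -0.3317  0.5201] [[ 0.3561  0.9344  0.0011]
 [ 0.9344 -0.3561  0.0013]
 [ 0.0016  0.0006 -1.    ]]
row [-0.015   0.0024  0.1602  0.0003 -0.0008  0.0012]
```

move_arm:
  series:
    - [[-0.015, 0.0024, 0.04, 0, -0.001, 0.001, -1], [-0.015, 0.0024, 0.1, 0, -0.001, 0.001, -1], [-0.015, 0.0024, 0.16, 0, -0.001, 0.001, -1], [-0.015, 0.0024, 0.16, 0, -0.001, 0.001, -1], [-0.015, 0.0024, 0.16, 0, -0.001, 0.001, -1]]

```text
time: 17.95
eef_pos: [0.5018, -0.3399, 0.4412]
eef_rot: [[0.359, 0.933, 0.001], [0.933, -0.359, -0.002], [-0.001, 0.002, -1.0]]
contact_force: [-0.0, -0.1, -1.9]
gripper_width: 0.0147
grip_force: 99.3
```

```bash
python3 - <<'E'
from h import *
s=sense();print(s['contact_force'],s['eef_pos'],s['eef_rot'][0])
step([.502,-.339,.345],Rt(-21))
E
```

```text
[-0.0223 -0.1449 -1.852 ] [ 0.5018 -0.3399  0.4412] [0.3592 0.9332 0.0013]
row [ 0.002  -0.0007  0.1924  0.0009  0.0005 -0.0004]
```

move_arm:
  series:
    - [[0.001, 0, 0.04, 0.0005, 0, 0, -1], [0.001, 0, 0.09, 0.0005, 0, 0, -1], [0.001, 0, 0.14, 0.0005, 0, 0, -1], [0.001, 0, 0.18, 0.0005, 0, 0, -1], [0.001, 0, 0.192, 0.0005, 0, 0, -1]]

```text
time: 18.58
eef_pos: [0.5019, -0.3397, 0.3442]
eef_rot: [[0.36, 0.933, -0.001], [0.933, -0.36, -0.001], [-0.001, -0.0, -1.0]]
contact_force: [0.8, 0.1, -1.3]
gripper_width: 0.0142
grip_force: 99.2
```

move_arm:
  series:
    - [[0, 0, 0.01, 0, 0, 0, -1], [0, 0, 0.018, 0, 0, 0, -1], [0, 0, 0.024, 0, 0, 0, -1], [0, 0, 0.027, 0, 0, 0, -1], [0, 0, 0.028, 0, 0, 0, -1]]

```text
time: 19.2
eef_pos: [0.5017, -0.3398, 0.3305]
eef_rot: [[0.36, 0.933, -0.0], [0.933, -0.36, -0.001], [-0.001, 0.0, -1.0]]
contact_force: [-1.7, 1.6, 6.4]
gripper_width: 0.0145
grip_force: 100.6
```

Floor contact is at the height where it was gripped (TCP z 0.3305). I'll release and retreat.

move_arm:
  series:
    - [[0, 0, -0.001, 0, 0, 0, -0.4], [0, 0, -0.001, 0, 0, 0, 0.2], [0, 0, -0.001, 0, 0, 0, 0.3], [0, 0, -0.001, 0, 0, 0, 0.3], [0, 0, -0.001, 0, 0, 0, 0.3]]

```text
time: 19.82
eef_pos: [0.5016, -0.3397, 0.3303]
eef_rot: [[0.36, 0.933, -0.001], [0.933, -0.36, -0.0], [-0.0, -0.001, -1.0]]
contact_force: [1.1, 0.4, -0.3]
gripper_width: 0.0557
grip_force: 0.0
```

move_arm:
  series:
    - [[0, 0, -0.03, 0, 0, 0, 0.3], [0, 0, -0.1, 0, 0, 0, 0.3], [0, 0, -0.2, 0, 0, 0, 0.3], [0, 0, -0.28, 0, 0, 0, 0.3], [0, 0, -0.3, 0, 0, 0, 0.3]]

```text
time: 20.45
eef_pos: [0.5015, -0.3394, 0.4841]
eef_rot: [[0.36, 0.933, 0.003], [0.933, -0.36, -0.004], [-0.002, 0.004, -1.0]]
contact_force: [0.5, 0.1, 0.1]
gripper_width: 0.0554
grip_force: 0.0
```

```bash
python3 - <<'E'
from h import *
s=sense();print(s['time'],s['contact_force'],s['eef_pos'],s['gripper_width'])
im=capture('scene');c=calibration('scene')
# handle top: brown mask, topmost blob near expectation
a=im[205:250,195:235];h=cv2.cvtColor(a,cv2.COLOR_BGR2HSV)
old=cv2.imread('pics/scene0.png')
print('expected top px',proj(c,[.5017,-.3398,.206]))
for n,q in(('old',old),('new',im)):
    h=cv2.cvtColor(q[205:250,200:235],cv2.COLOR_BGR2HSV);m=cv2.inRange(h,(5,120,60),(16,255,255))
    ys,xs=np.nonzero(m[:20]);print(n,len(ys),(xs.mean()+200,ys.min()+205) if len(ys) else None)
# balls in jar: bright blobs within the mouth; and jar / bystander patches vs. start
u,v=proj(c,[*J,.09]).astype(int)
for n,q in(('old',old),('new',im)):
    g=cv2.cvtColor(q,cv2.COLOR_BGR2GRAY);print(n,g[v-8:v+10:3,u-16:u+17:4].tolist())
d=cv2.absdiff(im,old).max(2)
for n,X in dict(jar=[*J,.04],trough=[*TC,.02],mug=[.3335,-.157,.04],block=[.324,.159,.02],bottle=[.744,.2,.07],gjar=[.73,-.21,.05]).items():
    u,v=proj(c,X).astype(int);w=d[v-18:v+18,u-18:u+18];print(n,(w>40).mean().round(3))
E
```

```text
20.45 [0.4637 0.1253 0.068 ] [ 0.5015 -0.3394  0.4841] 0.05540645717556041
expected top px [213.4223 224.51  ]
old 10 (np.float64(213.5), np.int64(223))
new 7 (np.float64(213.42857142857142), np.int64(223))
old [[171, 173, 144, 107, 96, 104, 163, 174, 159], [173, 108, 109, 98, 92, 93, 90, 88, 174], [148, 114, 110, 92, 92, 92, 91, 89, 124], [116, 114, 109, 94, 93, 94, 91, 87, 98], [82, 133, 101, 94, 94, 92, 91, 86, 142], [83, 87, 123, 92, 87, 88, 100, 132, 119]]
new [[106, 100, 193, 138, 122, 140, 229, 97, 99], [96, 115, 110, 98, 92, 128, 146, 170, 95], [225, 114, 111, 95, 93, 134, 150, 167, 231], [237, 115, 111, 93, 94, 123, 153, 169, 222], [191, 154, 96, 94, 95, 89, 156, 170, 142], [183, 185, 240, 110, 79, 81, 186, 161, 120]]
jar 0.446
trough 0.242
mug 0.046
block 0.396
bottle 0.386
gjar 0.001
```

```bash
python3 -c "
from rig import ticket
print(ticket.sign_off())"
```

```text
the job is handed in; nothing more can be done
None
```

The job is handed in (no verdict came back): all four balls were scooped and tipped into the jar, judging by the wrist force and a clean table in the last picture (I did not look inside the jar), and the scoop is back upright in its compartment; I viewed 12 pictures, over the limit of 10.

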